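# Lock the cooker lid and press its start key

### The arm

A 6-joint arm with a two-finger parallel gripper is mounted at the origin on the work surface. World frame = base frame: x ahead of the robot, y to its left, z up, the work surface at z = 0. Lengths are in m, angles in rad, forces in N, time in s.
With the tool pointing down it reaches from about 0.35 to 1 m from the base axis. Payload 7.1 kg.
Tool frame: the origin (TCP) lies midway between the tips of the shut fingers; the grasp point (between the pads) lies 19 mm behind it (grasp_offset is the distance from the TCP to the grasp point, in m); z points along the fingers, y is the line along which they close (so a half turn about z gives the same grasp; the last joint's range is limited). The gripper opens to 85 mm and grips with 20 to 120 N. Pads are 22 mm wide; open, the fingers measure 114 mm over their backs; the gripper's body (76 mm by 85 mm) begins 54 mm behind the grasp point. The pads swing forward as they close: fully open they stand 13 mm farther back than shut.
Start: joints at [1.185, 0.423, 1.63, -0, 1.089, -0.019], TCP at [0.224, 0.583, 0.231] pointing down, gripper open.
Joint ranges: [-3, 3], [-0.9, 2.11], [0.09, 2.58], [-1.31, 4.45], [0.11, 2.69], [-2.54, 2.54]. Speed limits (rad/s): [2.39, 2.39, 3.01, 3.14, 3.14, 3.14].

### API

Orientations are given as a unit quaternion [w, x, y, z].
In Python, from cell import read_state, capture, finish_job, find_in, spot_point, grasp_offset gives the robot as it stands. The module is installed in compiled form; this text tells all that it offers.
- The arm moves only by the tool step_arm, never from a script. Its argument "increments" is text: rows parted by semicolons, each of 7 numbers parted by spaces: the turn, a rotation vector about the tool's x, y, z in degrees, then the shift along the tool's x, y, z in mm, then the opening, from 0 (shut) to 1 (fully open). A call has 1 to 8 rows; each row shifts and turns the commanded pose from where the row before left it, along the tool's axes as they then stand; what a row does not reach is not made up. A row lasts 1/12 s, in which the tool goes at most 41.7 mm and 7.16 degrees, less where a joint would pass 70% of its speed; a pose out of reach is approached as far as the arm can. A call is refused whole if a number of a shift passes 41.7 or a number of a turn 7.16, either way. A call with a gripper value outside its range is refused whole. The fingers move at their own pace and stop on an object; "force" is the grip in N (left out, the last holds). Time passes only in rows, so rows that do not move let the fingers close. It gives the time, the measured TCP pose, the force, the opening and the grip force at its end, in the units of the state.
- read_state(): the state, without advancing time (a new reading comes with each control period).
- capture(name): name is "scene" or "side" or "wrist"; returns a dict with "frame" (480x640x3 uint8, red, green, blue), "intrinsics" (3x3 intrinsics, pixels), "cam_to_world" (4x4, takes a point from camera to world coordinates); the wrist camera has in their place "mount" (4x4, takes a point from camera to tool coordinates, whose origin is the TCP and whose axes are the flange's). Camera axes: x right, y up, looking along -z (the intrinsics and any distortion apply to the point x, -y, -z); pixel columns grow to the right and rows downward; lengths in m; the calibration is good to about 2 mm. A picture is of the moment at which its call begins: read the wrist's pose just before it. There is no depth.
- finish_job(): hands the job in; it is judged then, once.
Trained networks look in the newest picture that a camera, given by its name, has taken for a name from the list of things; names that differ only in an ending like _2 or _b are one class to them, and where a whole thing is asked for, a point or a joint stands for the part that bears it (a point fixed in the world has none). Each returns a list of dicts, best first, with "conf" (0 to 1); they miss things now and then, are a little off and sometimes report something else, mostly with a low value. They report only what shows in the picture. A call takes as long as a camera call. They do not tell look-alikes from the thing itself.
- find_in(camera, target): "xy" ([column, row] in pixels, amid what is visible of it).
- spot_point(camera, target): "xy" ([column, row] in pixels: a listed point, or the origin of a listed thing).
The state is a dict: "time": time; "joint_positions": joint angles; "dq": joint speeds; "joint_efforts": joint torques, N m; "tcp_pos": TCP position; "tcp_rot": TCP orientation; "wrist_force": force on the tool from outside, world axes, zero at the start; "wrist_torque": the same for the moment, N m; "gripper_width": finger opening in m; "grasp_force": force on a finger pad.
Only numpy, scipy, OpenCV 4.12 (cv2) and the standard library are available. Lean on these libraries where they do the work, as an engineer would, in place of code of your own. Each camera call takes 0.05 s, during which the arm holds its last target. There are 200 camera calls.

### The job

The pressure cooker's lid is lying loosely on its mouth, turned out of register. Turn it clockwise (seen from above) until it drops in, and turn it on clockwise to its stop so that it is locked with its handle bar pointing at the front panel; then press the flat start key on the sloping front panel, under the clear splash guard, firmly enough to be felt but never hard, keep it down for about half a second and let go. Leave the cans and the carton where they stand.

Things in the scene. Friction and masses are not known exactly. Their poses are not given: they have to be found in the camera images.
- cooker: Fixed round steel cooker, 216 mm across, 150 mm high to its rim. Origin: centre of its underside, z up; its front is -x and faces to the robot's right and partly back at the robot. Black side grips reach y = +-136 mm at z 117 to 133 mm. A black panel 104 mm wide on the front slopes: its outward normal is (-0.643, 0, 0.766) in this frame, 40 degrees from vertical.
- mouth (a point): Centre of the cooker's mouth at rim height (150 mm), cooker's axes. A bayonet: flange 8 mm thick with bore radius 80 mm, three notches 120 degrees apart and stops below. The lid drops in where its yaw is about 0.60 rad (+-0.03) anticlockwise of the cooker's, 22 mm down onto the rim; only then can it turn on clockwise to the stop, where the yaws are equal (locked: within 0.15 rad).
- guard_edge (a point): Middle of the free front edge, top side, of the clear rigid splash guard: a level plate 5 mm thick, 121 mm wide with its dark side strips (12 mm high), from the housing to 169 mm in front of the cooker's axis, top at z = 148 mm. It covers the key from above: reach the key with a tool tilted 30 to 50 degrees, from the front, about along the panel's normal.
- lid: Loose steel lid, 200 mm across, 0.4 to 0.8 kg. Origin: centre of its disc's underside, z up, x along its handle bar. A plug (radius 77.5, 34 mm deep) with three lugs is below. At the start the lugs lie on the flange: origin 172 mm above the table, yaw 0.90 to 1.25 rad anticlockwise of the cooker's. Locked, the origin is at 150 mm. Turn it about its upright axis.
- lid_handle (a point): Centre of the handle bar, on the lid's axis, 45 mm above the lid's origin: black level bar 100 mm long (lid x), 22 mm wide (lid y), 22 mm high, its underside 34 mm above the lid's origin, on two posts near its ends (38 mm from the axis). The domed lid top below it is up to 16 mm above the lid's origin. Grip across the bar.
- key_nominal (a point): On the cooker (cooker's axes): design centre of the start key's face, 149.5 mm in front of its axis, z 80.4 mm. The real keypad sits up to 4 mm off along cooker x, so the face is up to 2.6 mm higher or lower along the normal: find it by touch. Key: flat white plate 64 mm wide (y), 44 mm up the slope, 4 mm proud of its grey bezel (80 x 60 mm), round grey spot at its centre.
- start_key (a joint): Travel of the start key into the panel along the normal, m; 0 at rest. Stiff spring: 2 N starts it, then 5 N per mm. It registers beyond 1.0 mm (7 N) and is damaged beyond 3.2 mm (18 N); 9 to 12 N along the normal is right. It springs back when let go. The reading's noise is about as large as the travel: judge by force.
- can_tall: Bystander: tin can 74 mm across, 110 mm tall, origin under its centre.
- can_flat: Bystander: flat tin can 84 mm across, 60 mm tall, origin under its centre.
- carton: Bystander: cardboard carton 60 x 90 x 120 mm (z), origin under its centre.
Things that resemble listed ones, but are neither listed nor needed, are in the scene too. Leave any green look-alike of the lid alone.

How it is judged:
On the way, in this order (a step that is already met when the one before it is completed fails the run):
1. the lid has dropped into the mouth (origin below 155 mm over the cooker's underside) (z of lid in the frame of cooker below 0.155 m), for 0.1 s.
2. the lid is turned home and still down (within 0.15 rad of the cooker's yaw) (z of lid in the frame of cooker below 0.155 m and angle between the x axis of lid and the x axis of cooker, either way round below 0.15 rad), for 0.2 s.
3. with the lid locked, the start key is held beyond 1.0 mm (7 N) for 0.3 s (all of step 2 and value of joint start_key above 0.001 m), for 0.3 s.
At the end, for the whole second after the job is handed in: The lid is at rest, down on the rim (origin less than 155 mm above the cooker's underside) and locked (its x axis within 0.15 rad of the cooker's), and the start key is let go (travel under 0.5 mm) (all of step 2 and value of joint start_key below 0.0005 m and linear speed of lid below 0.01 m/s); the robot touches nothing.
It fails at once if the start key is pressed too hard (beyond 3.2 mm, 18 N) (value of joint start_key above 0.0032 m).
It fails at once if a can or the carton is moved by more than 20 mm (distance of any of can_tall, can_flat, carton from where it was at the start of the episode above 0.02 m).
It also fails if it takes over 54 s, if anything falls off the work surface, if the arm or the gripper's body presses on something with over 40 N, if the wrist force passes 120 N, or if a joint passes its speed limit or range.

## Working session

There is one attempt and no reset: what is moved stays moved. The work goes in short steps, Python scripts to look and compute and a tool call to move; the robot and the scene stay as the last step left them, time stands still between calls to the robot, and variables do not carry over. Pictures are saved under pics/ and viewed, at most 10 in all, crops included, and the job is handed in when it is done.

Besides the shell and the picture viewer there is one more tool, called after "Call:" by a JSON object that holds its "api" and its "payload". step_arm: Moves the arm, as the interface text tells. Its arguments: {"type":"object","properties":{"increments":{"type":"string"},"force":{"type":"number"}},"required":["increments"]}

```bash
mkdir -p pics
cat > h.py <<'E'
import numpy as np, cv2
from cell import *
from scipy.spatial.transform import Rotation as R
def rot(q): return R.from_quat([q[1],q[2],q[3],q[0]])
def cap(n,save=None):
    s=read_state(); c=capture(n)
    if n=='wrist':
        T=np.eye(4);T[:3,:3]=rot(s['tcp_rot']).as_matrix();T[:3,3]=s['tcp_pos'];c['cam_to_world']=T@c['mount']
    if save: cv2.imwrite('pics/'+save,c['frame'][:,:,::-1])
    return c
def ray(c,xy):
    K=np.array(c['intrinsics']);d=np.linalg.solve(K,[xy[0],xy[1],1.]);M=np.array(c['cam_to_world'])
    d=M[:3,:3]@[d[0],-d[1],-d[2]];return M[:3,3],d
def onz(c,xy,z):
    o,d=ray(c,xy);return o+d*(z-o[2])/d[2]
def proj(c,p):
    M=np.linalg.inv(np.array(c['cam_to_world']));q=M@np.append(p,1);q=np.array([q[0],-q[1],-q[2]]);u=np.array(c['intrinsics'])@q
    return u[:2]/u[2]
E
python3 - <<'E'
from h import *
Z={'mouth':.15,'guard_edge':.148,'lid':.172,'lid_handle':.217,'key_nominal':.0804,'cooker':0,'can_tall':0,'can_flat':0,'carton':0}
ims=[]
np.set_printoptions(precision=4,suppress=True)
for n in('scene','side'):
    c=cap(n,n+'0.png');ims.append(c['frame'])
    print(n,np.array(c['cam_to_world'])[:3,3],{k:v for k,v in c.items() if k not in('frame','cam_to_world')})
    for t in Z:
        for r in spot_point(n,t)[:3]: print(n,t,np.round(r['xy'],1),round(r['conf'],2),onz(c,r['xy'],Z[t]))
print(read_state(),grasp_offset)
E
```

```text
scene [ 1.0471 -0.4651  1.0276] {'intrinsics': array([[518.4681,   0.    , 322.832 ],
       [  0.    , 518.4681, 246.139 ],
       [  0.    ,   0.    ,   1.    ]])}
scene guard_edge [327.9 267.9] 0.79 [ 0.4917 -0.0155  0.148 ]
scene lid [404.4 252. ] 0.74 [0.5803 0.1275 0.172 ]
scene lid [390.3 180.3] 0.67 [0.3925 0.2685 0.172 ]
scene lid_handle [386.8 165.5] 0.74 [0.3829 0.2611 0.217 ]
scene lid_handle [404.7 238.2] 0.72 [0.5781 0.1243 0.217 ]
scene key_nominal [336.3 284.7] 0.77 [0.4995 0.0021 0.0804]
scene can_tall [193.  459.2] 0.85 [ 0.597  -0.4478  0.    ]
scene can_flat [165.4 395.2] 0.74 [ 0.4423 -0.4256  0.    ]
scene carton [490.1 242.5] 0.86 [0.6091 0.4422 0.    ]
side [-0.0985 -0.8037  0.7767] {'intrinsics': array([[447.0529,   0.    , 320.9213],
       [  0.    , 447.0529, 240.2791],
       [  0.    ,   0.    ,   1.    ]])}
side guard_edge [324.5 237. ] 0.73 [0.4935 0.0019 0.148 ]
side guard_edge [323.8 258.5] 0.45 [ 0.4336 -0.0772  0.148 ]
side lid [190.6 234.6] 0.95 [0.1992 0.1806 0.172 ]
side lid [324.4 199.9] 0.84 [0.5908 0.1359 0.172 ]
side lid_handle [190.6 219.7]
[... 408 characters left out ...]
.4403  0.    ]
side can_flat [421.2 392.4] 0.62 [ 0.4358 -0.4236  0.    ]
side carton [276.7 210.7] 0.77 [0.598  0.4354 0.    ]
side carton [324.  183.7] 0.63 [0.8687 0.5179 0.    ]
{'time': 1.0, 'joint_positions': array([ 1.185 ,  0.4231,  1.6299,  0.    ,  1.0886, -0.019 ]), 'dq': array([-0.0003,  0.0001, -0.0005, -0.0001, -0.0014,  0.0005]), 'joint_efforts': array([ -0.0003, -55.7346, -28.2153,  -0.0002,   0.0009,   0.    ]), 'tcp_pos': array([0.2241, 0.5834, 0.2313]), 'tcp_rot': array([-0.    ,  0.1824,  0.9832,  0.    ]), 'wrist_force': array([ 0.4277, -0.928 , -0.9933]), 'wrist_torque': array([-0.0331,  0.0293,  0.0035]), 'grasp_force': 0.0, 'gripper_width': 0.08538239883038641} 0.0187
```

View pics/scene0.png

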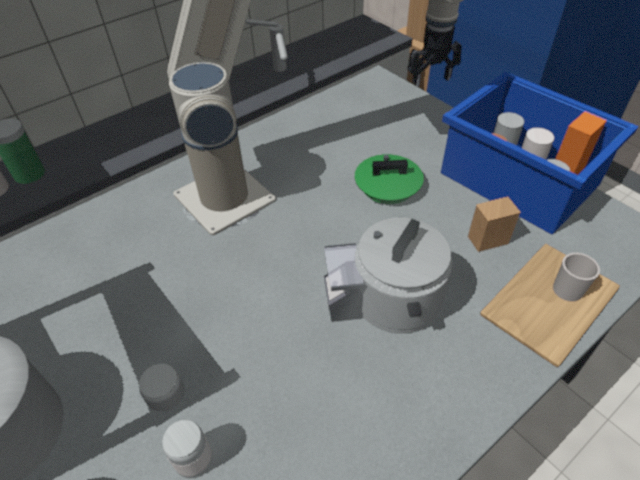

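View pics/side0.png

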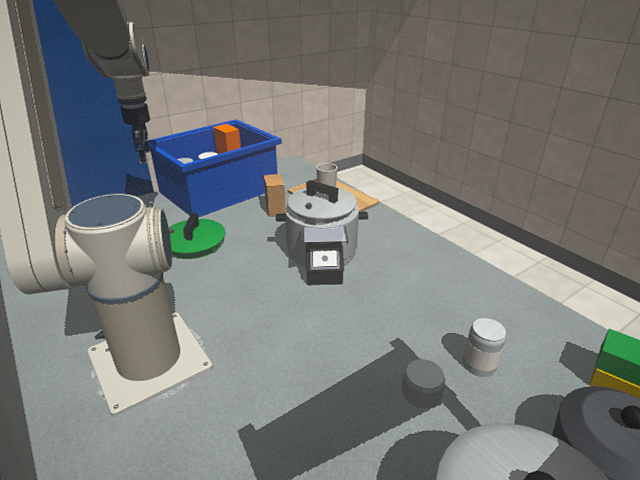

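Lid-like things: the steel lid on the cooker (scene 404,240; side 323,200), the green lid (scene 390,178; side 195,235), and the big dark or steel lids at the side view's lower right (530,450; 610,410). I choose the steel one on the cooker. Its panel faces about -x-y, and its key is at side (324,257). I'll check this in a close crop.

Run:
```python
import cv2,numpy as np
a=cv2.imread('pics/scene0.png')[205:335,315:465];b=cv2.imread('pics/side0.png')[170:290,270:380]
a=cv2.resize(a,(400,347),interpolation=2);b=cv2.resize(b,(400,436),interpolation=2)
o=np.zeros((436,800,3),'u1');o[:347,:400]=a;o[:,400:]=b;cv2.imwrite('pics/crop0.png',o)
```

```text
(no output)
```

View pics/crop0.png

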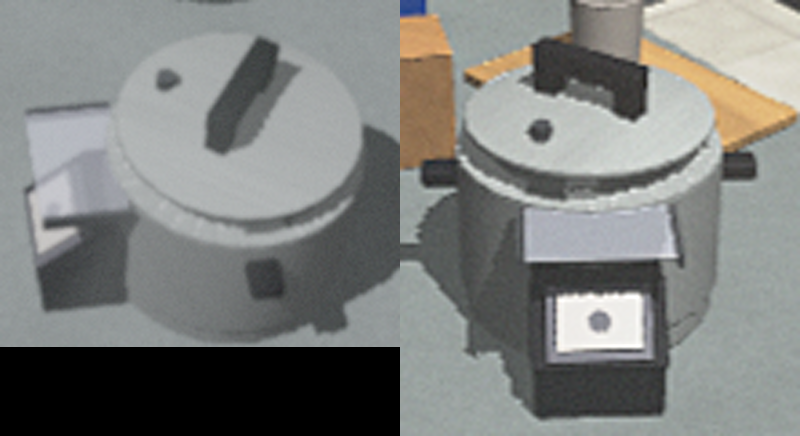

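The crop shows the steel lid raised on its flange, with the bar from scene (396,252) to (415,220). The panel has the white key and grey spot at side about (325,258), and the guard is above it.

Run:
```python
from h import *
np.set_printoptions(precision=4,suppress=True)
c=cap('scene');s=cap('side')
def yaw(c,a,b,z):
    p,q=onz(c,a,z),onz(c,b,z);return p,q,np.arctan2(*(q-p)[1::-1]),np.linalg.norm(q-p)
print(yaw(c,(395.6,252),(415.5,220),.228));print(yaw(s,(307.1,181),(338.2,189.3),.228))
# triangulate points
def tri(p,q):
    (o,d),(o2,e)=ray(c,p),ray(s,q);d/=np.linalg.norm(d);e/=np.linalg.norm(e)
    A=2*np.eye(3)-np.outer(d,d)-np.outer(e,e);return np.linalg.solve(A,o+o2-d*(d@o)-e*(e@o2))
for n,p,q in(('lid',(404.4,252),(324.4,199.9)),('hand',(404.7,238.2),(321.9,187.1)),('edge',(327.9,267.9),(324.5,237)),('key',(336.3,284.7),(320.1,256.8))):print(n,tri(p,q))
# guard front edge in side crop
f=lambda u,v:((u-400)/3.636+270,v/3.636+170)
print(yaw(s,f(525,259),f(678,263),.148))
# grips
print(yaw(s,f(425,163),f(755,153),.133))
print(rot(read_state()['tcp_rot']).as_matrix()); w=capture('wrist');print(w['mount'],w['intrinsics'],[k for k in w])
```

```text
(array([0.5993, 0.0752, 0.228 ]), array([0.5622, 0.1716, 0.228 ]), np.float64(1.937731249118095), np.float64(0.10335944197852383))
(array([0.5559, 0.1728, 0.228 ]), array([0.5956, 0.0779, 0.228 ]), np.float64(-1.1746330746321827), np.float64(0.10287296660735984))
lid [0.5831 0.1242 0.1785]
hand [0.577  0.1263 0.2187]
edge [ 0.4893 -0.0109  0.1511]
key [0.4917 0.0115 0.0744]
(array([0.4388, 0.0157, 0.148 ]), array([ 0.5244, -0.0523,  0.148 ]), np.float64(-0.6713717591931663), np.float64(0.10937690216717962))
(array([0.4662, 0.2013, 0.133 ]), array([0.6934, 0.0586, 0.133 ]), np.float64(-0.5609734816043696), np.float64(0.2683486434138551))
[[-0.9335  0.3586 -0.    ]
 [ 0.3586  0.9335  0.    ]
 [ 0.     -0.     -1.    ]]
[[ 0.0003  0.9519  0.3065  0.0785]
 [ 1.     -0.0006  0.0009 -0.0011]
 [ 0.001   0.3065 -0.9519 -0.1427]
 [ 0.      0.      0.      1.    ]] [[424.2438   0.     312.2011]
 [  0.     424.2438 235.7794]
 [  0.       0.       1.    ]] ['frame', 'intrinsics', 'mount']
```

```bash
cat >> h.py <<'E'
def down(yaw_y,tilt=0):
    "tool rot: z down, tool y at yaw_y, then tilt deg about tool y"
    y=np.array([np.cos(yaw_y),np.sin(yaw_y),0]);z=np.array([0,0,-1.]);x=np.cross(y,z)
    return R.from_matrix(np.c_[x,y,z])*R.from_rotvec([0,np.radians(tilt),0])
def plan(p,Rt,n,grip,start=None):
    s=read_state();r0=rot(s['tcp_rot']);p0=np.array(s['tcp_pos'])
    if start: p0,r0=start
    rv=(r0.inv()*Rt).as_rotvec()/n;dr=R.from_rotvec(rv);out=[]
    for i in range(n):
        d=(r0*R.from_rotvec(rv*i)).inv().apply((np.array(p)-p0)/n)*1e3
        out.append(' '.join(f'{v:.1f}' for v in np.r_[np.degrees(rv),d])+f' {grip}')
    for i in range(0,n,8):print('; '.join(out[i:i+8]))
    return np.array(p),Rt
E
python3 - <<'E'
from h import *
s=read_state();p=np.array(s['tcp_pos'])
st=plan(p+[0.04,-.05,.1],rot(s['tcp_rot']),4,1)
print();plan([.579,.125,.33],down(.374),18,1,st)
E
```

```text
0.0 0.0 0.0 -13.8 -8.1 -25.0 1; 0.0 0.0 0.0 -13.8 -8.1 -25.0 1; 0.0 0.0 0.0 -13.8 -8.1 -25.0 1; 0.0 0.0 0.0 -13.8 -8.1 -25.0 1

-0.0 0.0 2.6 -24.5 -14.9 0.1 1; -0.0 0.0 2.6 -25.1 -13.8 0.1 1; -0.0 0.0 2.6 -25.7 -12.6 0.1 1; -0.0 0.0 2.6 -26.3 -11.4 0.1 1; -0.0 0.0 2.6 -26.8 -10.2 0.1 1; -0.0 0.0 2.6 -27.2 -8.9 0.1 1; -0.0 0.0 2.6 -27.6 -7.7 0.1 1; -0.0 0.0 2.6 -27.9 -6.4 0.1 1
-0.0 0.0 2.6 -28.2 -5.1 0.1 1; -0.0 0.0 2.6 -28.4 -3.8 0.1 1; -0.0 0.0 2.6 -28.5 -2.5 0.1 1; -0.0 0.0 2.6 -28.6 -1.1 0.1 1; -0.0 0.0 2.6 -28.7 0.2 0.1 1; -0.0 0.0 2.6 -28.6 1.5 0.1 1; -0.0 0.0 2.6 -28.5 2.8 0.1 1; -0.0 0.0 2.6 -28.4 4.1 0.1 1
-0.0 0.0 2.6 -28.1 5.4 0.1 1; -0.0 0.0 2.6 -27.9 6.7 0.1 1
```

Call:
{"api": "step_arm", "payload": {"increments": "0 0 0 -14 -8 -25 1;0 0 0 -14 -8 -25 1;0 0 0 -14 -8 -25 1;0 0 0 -14 -8 -25 1;0 0 2.6 -24.5 -15 0 1;0 0 2.6 -25 -14 0 1;0 0 2.6 -25.7 -12.5 0 1;0 0 2.6 -26.3 -11.5 0 1"}}

```text
time: 1.82
tcp_pos: [0.3353, 0.4414, 0.3316]
tcp_rot: [0.0, 0.272, 0.962, 0.0]
wrist_force: [0.5, 1.1, 0.4]
gripper_width: 0.0852
grasp_force: 0.0
```

Call:
{"api": "step_arm", "payload": {"increments": "0 0 2.6 -26.8 -10 0 1;0 0 2.6 -27 -9 0 1;0 0 2.6 -27.6 -7.7 0 1;0 0 2.6 -28 -6.4 0 1;0 0 2.6 -28 -5 0 1;0 0 2.6 -28.4 -3.8 0 1;0 0 2.6 -28.5 -2.5 0 1;0 0 2.6 -28.6 -1 0 1"}}

```text
time: 2.48
tcp_pos: [0.4761, 0.2609, 0.3315]
tcp_rot: [0.0, 0.441, 0.897, 0.0]
wrist_force: [0.1, 0.5, 0.4]
gripper_width: 0.0855
grasp_force: 0.0
```

Call:
{"api": "step_arm", "payload": {"increments": "0 0 2.6 -28.7 0 0 1;0 0 2.6 -28.6 1.5 0 1;0 0 2.6 -28.5 2.8 0 1;0 0 2.6 -28.4 4 0 1;0 0 2.6 -28 5.4 0 1;0 0 2.6 -28 6.7 0 1;0 0 0 0 0 0 1;0 0 0 0 0 0 1"}}

```text
time: 3.15
tcp_pos: [0.5821, 0.1258, 0.331]
tcp_rot: [-0.0, 0.559, 0.829, -0.0]
wrist_force: [-0.2, 0.3, 0.2]
gripper_width: 0.0855
grasp_force: 0.0
```

Run:
```python
from h import *
np.set_printoptions(precision=4,suppress=True)
c=cap('wrist','w1.png');s=read_state();print(s['time'],s['tcp_pos'],s['joint_positions'],s['wrist_force'],s['wrist_torque'])
for t,z in(('lid_handle',.217),('lid',.172),('guard_edge',.148),('key_nominal',.0804),('mouth',.15)):
    for r in spot_point('wrist',t)[:2]: print(t,r['xy'],round(r['conf'],2),onz(c,r['xy'],z))
```

```text
3.2 [0.5815 0.1266 0.3311] [ 0.1942  0.2821  1.5974  0.0004  1.2627 -0.1924] [ 0.0211  0.0595 -0.6861] [-0.0195  0.0291  0.0034]
lid_handle [304.9, 222.4] 0.64 [0.5757 0.1271 0.217 ]
lid [304.8, 201.5] 0.55 [0.5738 0.1294 0.172 ]
guard_edge [146.4, 312.4] 0.65 [ 0.4858 -0.0174  0.148 ]
```

View pics/w1.png

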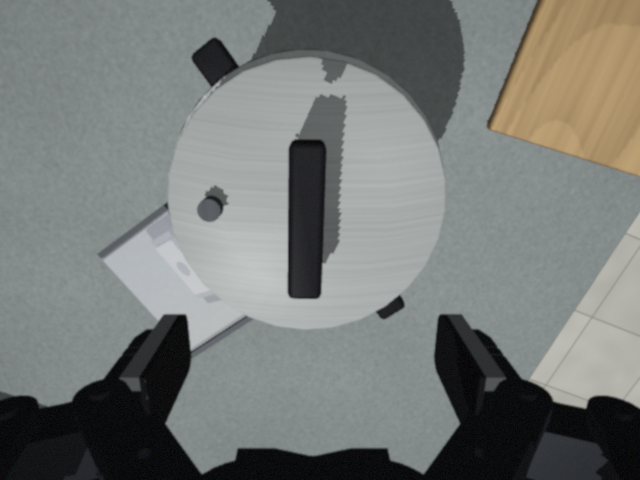

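The wrist view shows the bar nearly upright, from (308,140) to (305,298). The guard's front edge runs from (99,253) to (192,355), and the grips are at (214,62) and (391,307).

Run:
```python
from h import *
np.set_printoptions(precision=4,suppress=True)
c=cap('wrist')
ln=lambda a,b,z:(lambda p,q:print(p,q,(p+q)/2,np.linalg.norm(q-p),np.arctan2(*(q-p)[1::-1])))(onz(c,a,z),onz(c,b,z))
g=cv2.cvtColor(c['frame'],7)
m=(g<60).astype('u1');m[:130]=0;m[310:]=0;m[:,:270]=0;m[:,350:]=0
n,l,st,ce=cv2.connectedComponentsWithStats(m);k=1+st[1:,4].argmax();rc=cv2.minAreaRect(np.argwhere(l==k)[:,::-1].astype('f4'));print(rc)
b=cv2.boxPoints(rc);o=b[b[:,1].argsort()];ln((o[2]+o[3])/2,(o[0]+o[1])/2,.228)
ln((99,253),(192,355),.148)
ln((99,253),(166,205),.148)
ln((204,50),(400,304),.133)
# disc: fit edge ellipse centre approx via plane points z .172.. 
E=[(169,190),(445,190),(309,328),(240,70),(400,90),(200,270),(415,275)]
P=np.array([onz(c,e,.176)[:2] for e in E]);A=np.c_[2*P,np.ones(len(P))];x=np.linalg.lstsq(A,(P**2).sum(1),rcond=None)[0];print(x[:2],np.sqrt(x[2]+x[:2]@x[:2]))
```

```text
((307.1076354980469, 221.4281005859375), (36.06346130371094, 157.21270751953125), 0.7638984322547913)
[0.5938 0.0843 0.228 ] [0.5578 0.1764 0.228 ] [0.5758 0.1303 0.228 ] 0.09890702596596239 1.9433236282465984
[0.4349 0.022  0.148 ] [ 0.5341 -0.0416  0.148 ] [ 0.4845 -0.0098  0.148 ] 0.11789451862547067 -0.5695388449404932
[0.4349 0.022  0.148 ] [0.4743 0.0817 0.148 ] [0.4546 0.0518 0.148 ] 0.07158687618797728 0.9878891139173333
[0.4636 0.2008 0.133 ] [0.6892 0.068  0.133 ] [0.5764 0.1344 0.133 ] 0.26174907788572577 -0.5319745534007116
[0.5751 0.1316] 0.09913367914719955
```

Run:
```python
from h import *
plan([.576,.130,.200],down(.3725),6,1)
```

```text
0.0 -0.0 0.2 0.7 -0.7 21.9 1; 0.0 -0.0 0.2 0.7 -0.7 21.9 1; 0.0 -0.0 0.2 0.7 -0.7 21.9 1; 0.0 -0.0 0.2 0.7 -0.7 21.9 1; 0.0 -0.0 0.2 0.7 -0.7 21.9 1; 0.0 -0.0 0.2 0.7 -0.7 21.9 1
```

Call:
{"api": "step_arm", "payload": {"increments": "0 0 0.2 0.7 -0.7 22 1;0 0 0.2 0.7 -0.7 22 1;0 0 0.2 0.7 -0.7 22 1;0 0 0 0.7 -0.7 22 1;0 0 0 0.7 -0.7 22 1;0 0 0 0.7 -0.7 21.5 1;0 0 0 0 0 0 1;0 0 0 0 0 0 1"}}

```text
time: 4.17
tcp_pos: [0.5754, 0.1295, 0.1992]
tcp_rot: [-0.001, 0.562, 0.827, -0.001]
wrist_force: [-0.1, -0.3, 0.9]
gripper_width: 0.0855
grasp_force: 0.0
```

Call:
{"api": "step_arm", "payload": {"increments": "0 0 0 0 0 0 0;0 0 0 0 0 0 0;0 0 0 0 0 0 0;0 0 0 0 0 0 0;0 0 0 0 0 0 0;0 0 0 0 0 0 0;0 0 0 0 0 0 0;0 0 0 0 0 0 0", "force": 30}}

```text
time: 4.83
tcp_pos: [0.5763, 0.1292, 0.2006]
tcp_rot: [0.0, 0.563, 0.827, 0.0]
wrist_force: [-3.1, 0.2, 6.3]
gripper_width: 0.0215
grasp_force: 29.8
```

Run:
```python
from h import *
s=read_state();print(s)
```

```text
{'time': 4.8333, 'joint_positions': array([ 2.00268558e-01,  4.09594025e-01,  1.73220570e+00,  1.45255530e-04,
        9.99213043e-01, -1.75777948e-01]), 'dq': array([-0.00024176,  0.00098894, -0.00103801, -0.00026405,  0.00092366,
       -0.00170669]), 'joint_efforts': array([  0.40917001, -49.71319199, -25.4450351 ,  -0.10291869,
        -0.68301586,  -0.33906648]), 'tcp_pos': array([0.57633285, 0.12916982, 0.20063947]), 'tcp_rot': array([1.58768364e-04, 5.62506396e-01, 8.26792880e-01, 2.50183712e-04]), 'wrist_force': array([-3.06477943,  0.24831171,  6.27316148]), 'wrist_torque': array([-0.09580781,  0.37145364, -0.32415996]), 'grasp_force': 29.81129139661789, 'gripper_width': 0.021519882235970594}
```

Call:
{"api": "step_arm", "payload": {"increments": "0 0 2 0 0 0.3 0;0 0 3 0 0 0.3 0;0 0 3 0 0 0 0;0 0 3 0 0 0 0;0 0 3 0 0 0 0;0 0 2 0 0 0 0;0 0 0 0 0 0 0"}}

```text
time: 5.42
tcp_pos: [0.5771, 0.1296, 0.2003]
tcp_rot: [0.001, 0.672, 0.74, 0.001]
wrist_force: [0.9, 1.0, 6.8]
gripper_width: 0.0214
grasp_force: 29.6
```

Call:
{"api": "step_arm", "payload": {"increments": "0 0 0.8 0 0 0.5 0;0 0 0.8 0 0 0.5 0;0 0 0.5 0 0 0.5 0;0 0 0.5 0 0 0.5 0;0 0 0.5 0 0 0 0;0 0 0.5 0 0 0 0;0 0 0 0 0 0 0"}}

```text
time: 6.0
tcp_pos: [0.5752, 0.1289, 0.196]
tcp_rot: [-0.001, 0.695, 0.719, -0.001]
wrist_force: [-0.1, 0.1, -8.2]
gripper_width: 0.0212
grasp_force: 29.9
```

The force has flipped to -8 N, so the lid now hangs free in the notches. I'll lower it.

Call:
{"api": "step_arm", "payload": {"increments": "0 0 0 0 0 3 0;0 0 0 0 0 3 0;0 0 0 0 0 3 0;0 0 0 0 0 3 0;0 0 0 0 0 2 0;0 0 0 0 0 2 0;0 0 0 0 0 0 0"}}

```text
time: 6.58
tcp_pos: [0.5759, 0.1292, 0.1807]
tcp_rot: [-0.0, 0.695, 0.719, -0.0]
wrist_force: [0.1, -0.3, -7.0]
gripper_width: 0.0213
grasp_force: 29.9
```

Call:
{"api": "step_arm", "payload": {"increments": "0 0 0 0 0 1 0;0 0 0 0 0 1 0;0 0 0 0 0 0.7 0;0 0 0 0 0 0.5 0;0 0 0 0 0 0 0;0 0 0 0 0 0 0"}}

```text
time: 7.08
tcp_pos: [0.5764, 0.1292, 0.1787]
tcp_rot: [0.0, 0.695, 0.719, 0.0]
wrist_force: [-2.6, -1.3, 2.2]
gripper_width: 0.0212
grasp_force: 31.0
```

Call:
{"api": "step_arm", "payload": {"increments": "0 0 2 0 0 0 0;0 0 4 0 0 0 0;0 0 5 0 0 0 0;0 0 5 0 0 0 0;0 0 5 0 0 0 0;0 0 5 0 0 0 0;0 0 4 0 0 0 0;0 0 0 0 0 0 0"}}

```text
time: 7.75
tcp_pos: [0.5769, 0.1295, 0.1787]
tcp_rot: [0.0, 0.858, 0.514, 0.001]
wrist_force: [0.8, 0.4, 0.4]
gripper_width: 0.0213
grasp_force: 30.9
```

Run:
```python
from h import *
s=read_state();M=rot(s['tcp_rot']).as_matrix();print(s['tcp_pos'],np.arctan2(M[1,0],M[0,0]),s['wrist_force'],s['wrist_torque'],s['gripper_width'],s['joint_positions'])
```

```text
[0.57687993 0.12954638 0.17869101] 1.0792307599762 [0.78847986 0.3901498  0.36495199] [ 0.18334902  0.13968    -0.45089269] 0.021339499396285502 [2.00630205e-01 4.37976489e-01 1.74666027e+00 3.38602955e-04
 9.55050758e-01 6.92001391e-01]
```

Yaw is 1.079, so about 0.08 rad (4.8°) remains to the stop.

Call:
{"api": "step_arm", "payload": {"increments": "0 0 1.5 0 0 0 0;0 0 1 0 0 0 0;0 0 1 0 0 0 0;0 0 0.6 0 0 0 0;0 0 0 0 0 0 0"}}

```text
time: 8.17
tcp_pos: [0.5768, 0.1294, 0.1787]
tcp_rot: [0.0, 0.875, 0.484, 0.001]
wrist_force: [0.7, 0.7, 5.2]
gripper_width: 0.0218
grasp_force: 32.7
```

```bash
cat > st.py <<'E'
from h import *
s=read_state();M=rot(s['tcp_rot']).as_matrix();print(s['time'],s['tcp_pos'],np.arctan2(M[1,0],M[0,0]),s['wrist_force'],s['wrist_torque'],s['gripper_width'],s['joint_positions'])
E
python3 st.py
```

```text
8.1667 [0.57680321 0.12944037 0.17867613] 1.0109145415001601 [0.74858231 0.67910506 5.24563307] [0.26540686 0.12459479 0.52227876] 0.02175785758536152 [ 2.00650672e-01  4.37972888e-01  1.74670819e+00 -7.11776672e-05
  9.55269016e-01  7.60574178e-01]
```

Call:
{"api": "step_arm", "payload": {"increments": "0 0 0.8 0 0 0 0;0 0 0.8 0 0 0 0;0 0 0.8 0 0 0 0;0 0 0 0 0 0 0"}}

```text
time: 8.5
tcp_pos: [0.5768, 0.1293, 0.1787]
tcp_rot: [0.0, 0.885, 0.466, 0.001]
wrist_force: [-0.7, 1.0, 5.0]
gripper_width: 0.0214
grasp_force: 39.5
```

```bash
python3 st.py
```

```text
8.5 [0.57675128 0.12934567 0.17871068] 0.9691502853735101 [-0.74422421  0.9628232   5.02815094] [0.31746694 0.1558047  1.19075149] 0.021369288221420292 [ 2.00693104e-01  4.37885198e-01  1.74675708e+00 -5.08636828e-04
  9.55433597e-01  8.02632986e-01]
```

At the stop (1.2 N·m). Back off slightly, release, rise and check.

Call:
{"api": "step_arm", "payload": {"increments": "0 0 -1.5 0 0 0 0;0 0 0 0 0 0 1;0 0 0 0 0 0 1;0 0 0 0 0 0 1;0 0 0 0 0 0 1;0 0 0 0 0 0 1;0 0 0 0 0 0 1;0 0 0 0 0 -10 1"}}

```text
time: 9.17
tcp_pos: [0.5749, 0.1289, 0.1865]
tcp_rot: [-0.001, 0.879, 0.477, -0.002]
wrist_force: [-1.0, -0.9, -0.7]
gripper_width: 0.0856
grasp_force: 0.0
```

Call:
{"api": "step_arm", "payload": {"increments": "0 0 0 0 0 -25 1;0 0 0 -10 0 -30 1;0 0 0 -20 0 -30 1;0 0 0 -20 0 -30 1;0 0 0 -20 0 -20 0;0 0 0 0 0 0 0;0 0 0 0 0 0 0"}}

```text
time: 9.75
tcp_pos: [0.5384, 0.0701, 0.325]
tcp_rot: [0.001, 0.879, 0.476, 0.002]
wrist_force: [0.7, 0.6, -0.4]
gripper_width: 0.0515
grasp_force: 0.0
```

```bash
python3 st.py
python3 - <<'E'
from h import *
c=cap('wrist','w2.png')
for t,z in(('lid_handle',.195),('lid',.15),('guard_edge',.148),('key_nominal',.0804)):
    for r in spot_point('wrist',t)[:2]: print(t,r['xy'],round(r['conf'],2),onz(c,r['xy'],z))
E
```

```text
9.75 [0.5384392  0.07009474 0.32502653] 0.9930406840908335 [ 0.72081112  0.59263869 -0.37002015] [-0.02364198 -0.02060448  0.06339595] 0.051475197829187934 [1.07450230e-01 2.00731712e-01 1.71795968e+00 1.63985355e-04
 1.21909031e+00 6.85153284e-01]
lid_handle [310.5, 114.0] 0.65 [0.57575324 0.12787268 0.195     ]
lid [310.7, 108.3] 0.71 [0.57727797 0.12996694 0.15      ]
guard_edge [309.0, 324.7] 0.85 [ 0.47986608 -0.01653988  0.148     ]
```

View pics/w2.png

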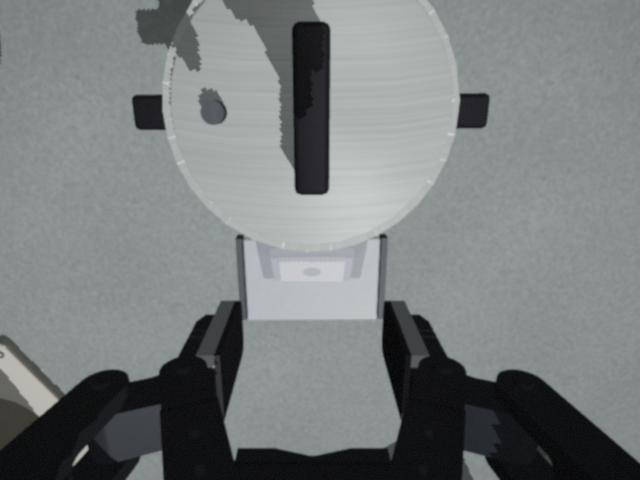

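The lid is locked. The bar runs vertically in line with the guard, whose edge is at row 320 and spans columns 245 to 383. The key spot shows at (312,271).

Run:
```python
from h import *
np.set_printoptions(precision=4,suppress=True)
c=cap('wrist');psi=.993
C=np.array([.5765,.1293]);f=np.array([np.cos(psi),np.sin(psi)]);l=np.array([-f[1],f[0]])
for n,uv,z in(('edgeL',(241,320),.148),('edgeR',(384,320),.148),('key',(312,271),.0804),('gL',(134,112),.133),('gR',(489,110),.133),('bar t',(311,22),.206),('bar b',(311,193),.206)):
    p=onz(c,uv,z)[:2]-C;print(n,p@f,p@l)
s=read_state();p0=np.array(s['tcp_pos']);r=rot(s['tcp_rot'])
nrm=np.r_[-.643*f,.766];up=np.r_[.766*f,.643]
key=np.r_[C-.1495*f,.0804]-.006*up
print(key)
a=key+.10*nrm
st=plan(np.r_[C-.30*f,.30],down(psi-np.pi/2,40),8,0)
st=plan(a,st[1],6,0,st)
st=plan(key+.012*nrm,st[1],6,0,st)
```

```text
edgeL -0.16932496461567048 0.05996922729071421
edgeR -0.1689484281981686 -0.05977992278213793
key -0.15309768266590193 0.000654359127512017
gL -0.0026259288656839187 0.1344324712743249
gR -0.000537912940825763 -0.1315491427757758
bar t 0.04739764460148556 0.0014352149624586176
bar b -0.04833489899422892 0.0012883634652683883
[0.4923 0.0002 0.0765]
-0.0 5.0 0.0 -28.7 0.0 2.8 0; -0.0 5.0 0.0 -28.9 0.0 0.2 0; -0.0 5.0 0.0 -28.8 0.0 -2.3 0; -0.0 5.0 0.0 -28.5 0.0 -4.8 0; -0.0 5.0 0.0 -28.0 0.0 -7.3 0; -0.0 5.0 0.0 -27.2 0.1 -9.7 0; -0.0 5.0 0.0 -26.3 0.1 -12.0 0; -0.0 5.0 0.0 -25.1 0.1 -14.3 0
0.0 0.0 0.0 -5.3 0.0 27.5 0; 0.0 0.0 0.0 -5.3 0.0 27.5 0; 0.0 0.0 0.0 -5.3 0.0 27.5 0; 0.0 0.0 0.0 -5.3 0.0 27.5 0; 0.0 0.0 0.0 -5.3 0.0 27.5 0; 0.0 0.0 0.0 -5.3 0.0 27.5 0
0.0 0.0 0.0 0.0 -0.0 14.7 0; 0.0 0.0 0.0 0.0 -0.0 14.7 0; 0.0 0.0 0.0 0.0 -0.0 14.7 0; 0.0 0.0 0.0 0.0 -0.0 14.7 0; 0.0 0.0 0.0 0.0 -0.0 14.7 0; 0.0 0.0 0.0 0.0 -0.0 14.7 0
```

Call:
{"api": "step_arm", "payload": {"increments": "0 5 0 -28.7 0 2.8 0;0 5 0 -29 0 0 0;0 5 0 -28.8 0 -2.3 0;0 5 0 -28.5 0 -4.8 0;0 5 0 -28 0 -7.3 0;0 5 0 -27 0 -9.7 0;0 5 0 -26 0 -12 0;0 5 0 -25 0 -14 0"}}

```text
time: 10.72
tcp_pos: [0.4125, -0.1228, 0.3018]
tcp_rot: [-0.163, 0.825, 0.448, 0.303]
wrist_force: [1.1, 0.0, -0.8]
gripper_width: -0.0001
grasp_force: 0.0
```

Call:
{"api": "step_arm", "payload": {"increments": "0 0 0 -5.3 0 27.5 0;0 0 0 -5.3 0 27.5 0;0 0 0 -5.3 0 27.5 0;0 0 0 -5.3 0 27.5 0;0 0 0 -5.3 0 27.5 0;0 0 0 0 0 0 0;0 0 0 0 0 0 0"}}

```text
time: 11.3
tcp_pos: [0.4494, -0.0638, 0.1779]
tcp_rot: [-0.165, 0.826, 0.448, 0.3]
wrist_force: [-0.7, -0.3, 1.0]
gripper_width: 0.0001
grasp_force: 0.0
```

```bash
python3 st.py
cat > k.py <<'E'
from h import *
np.set_printoptions(precision=4,suppress=True)
psi=.993
C=np.array([.5765,.1293]);f=np.array([np.cos(psi),np.sin(psi)]);l=np.array([-f[1],f[0]])
nrm=np.r_[-.643*f,.766];up=np.r_[.766*f,.643];key=np.r_[C-.1495*f,.0804]
s=read_state();d=np.array(s['tcp_pos'])-key;F=s['wrist_force']
print('t',s['time'],'n',d@nrm,'up',d@up,'lat',d@np.r_[l,0],'Fn',F@nrm,'Fup',F@up,'z',rot(s['tcp_rot']).as_matrix()[:,2]@nrm)
E
python3 k.py; python3 -c "
from h import *
cap('wrist','w3.png')"
```

```text
11.3 [ 0.44940067 -0.06379517  0.17792945] 0.9926068741940401 [-0.69872823 -0.27016072  0.98929171] [-0.27218754  0.17599936  0.022817  ] 8.086353910848258e-05 [-0.61026942  0.3363615   2.16637236  0.93125033  0.92837659 -0.72474422]
t 11.3 n 0.12722055299867224 up 0.00015319537657619095 lat 0.0010024897917667458 Fn 1.148700282300634 Fup 0.17043561595612905 z -1.0000874488973406
```

View pics/w3.png

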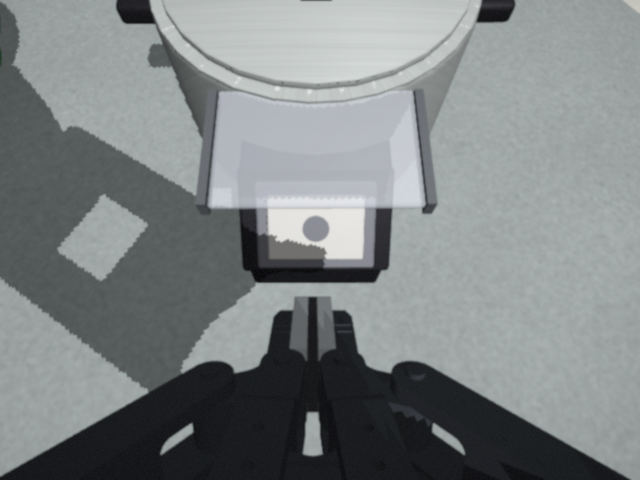

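The closed fingers point at the key (spot at 316,229), which shows partly under the guard. Everything is clear for the approach along the normal.

Call:
{"api": "step_arm", "payload": {"increments": "0 0 0 -3.5 -0.5 22 0;0 0 0 -3.5 -0.5 22 0;0 0 0 0 0 22 0;0 0 0 0 0 22 0;0 0 0 0 0 15 0;0 0 0 0 0 10 0;0 0 0 0 0 0 0;0 0 0 0 0 0 0"}}

```text
time: 12.02
tcp_pos: [0.4866, -0.0084, 0.089]
tcp_rot: [-0.163, 0.826, 0.449, 0.301]
wrist_force: [0.2, -0.3, -0.2]
gripper_width: 0.0001
grasp_force: 0.0
```

```bash
python3 k.py
```

```text
t 12.0167 n 0.016146825295117375 up -0.005878373167813432 lat 8.599940550066724e-05 Fn -0.04328150422102452 Fup -0.21168002763276192 z -1.0001023737756582
```

Call:
{"api": "step_arm", "payload": {"increments": "0 0 0 -1 0 4 0;0 0 0 0 0 3 0;0 0 0 0 0 2 0;0 0 0 0 0 0 0;0 0 0 0 0 0 0"}}

```text
time: 12.43
tcp_pos: [0.4887, -0.0038, 0.0806]
tcp_rot: [-0.163, 0.826, 0.448, 0.301]
wrist_force: [-0.8, 0.3, -0.2]
gripper_width: -0.0
grasp_force: 0.0
```

Call:
{"api": "step_arm", "payload": {"increments": "0 0 0 0 0 1 0;0 0 0 0 0 1 0;0 0 0 0 0 0 0"}}

```text
time: 12.68
tcp_pos: [0.4893, -0.0026, 0.0788]
tcp_rot: [-0.163, 0.826, 0.448, 0.301]
wrist_force: [-0.5, 0.1, -0.0]
gripper_width: -0.0001
grasp_force: 0.0
```

```bash
python3 k.py
```

```text
t 12.6833 n 0.0043046954110248035 up -0.007566778090639157 lat 0.0010008393609193447 Fn 0.11124190274712721 Fup -0.1931507869170632 z -1.0001019130647963
```

Call:
{"api": "step_arm", "payload": {"increments": "0 0 0 0 0 0.7 0;0 0 0 0 0 0 0"}}

```text
time: 12.85
tcp_pos: [0.4895, -0.0021, 0.0783]
tcp_rot: [-0.163, 0.826, 0.448, 0.301]
wrist_force: [-0.3, 0.8, 0.4]
gripper_width: -0.0002
grasp_force: 0.0
```

Call:
{"api": "step_arm", "payload": {"increments": "0 0 0 0 0 0.7 0;0 0 0 0 0 0 0"}}

```text
time: 13.02
tcp_pos: [0.4898, -0.0018, 0.0778]
tcp_rot: [-0.163, 0.826, 0.448, 0.301]
wrist_force: [0.8, -0.1, -0.6]
gripper_width: 0.0002
grasp_force: 0.0
```

```bash
python3 k.py
```

```text
t 13.0167 n 0.0029077358080027162 up -0.00756625660552485 lat 0.0010211979637049352 Fn -0.6846586641449579 Fup -0.06800653107041138 z -1.00010185217043
```

Call:
{"api": "step_arm", "payload": {"increments": "0 0 0 0 0 0.7 0;0 0 0 0 0 0 0"}}

```text
time: 13.18
tcp_pos: [0.4901, -0.0014, 0.0773]
tcp_rot: [-0.163, 0.826, 0.448, 0.301]
wrist_force: [0.9, -0.1, 0.2]
gripper_width: 0.0001
grasp_force: 0.0
```

```bash
python3 k.py
```

```text
t 13.1833 n 0.002234354343275935 up -0.007558668049279426 lat 0.0010091089016985484 Fn -0.08814896164565197 Fup 0.3943810800799144 z -1.00010194358833
```

Call:
{"api": "step_arm", "payload": {"increments": "0 0 0 0 0 0.5 0;0 0 0 0 0 0 0"}}

```text
time: 13.35
tcp_pos: [0.4902, -0.0012, 0.0769]
tcp_rot: [-0.163, 0.826, 0.448, 0.301]
wrist_force: [-1.6, -1.6, 1.8]
gripper_width: -0.0001
grasp_force: 1.4
```

```bash
python3 k.py
```

```text
t 13.35 n 0.0018171998625150655 up -0.00755964938651834 lat 0.0010197963262620195 Fn 2.8321248570546422 Fup -0.5157832291061941 z -1.0001019843979069
```

Contact (2.8 N). Now I'll press.

Call:
{"api": "step_arm", "payload": {"increments": "0 0 0 0 0 0.7 0;0 0 0 0 0 0 0"}}

```text
time: 13.52
tcp_pos: [0.4904, -0.0009, 0.0765]
tcp_rot: [-0.163, 0.826, 0.448, 0.301]
wrist_force: [-3.2, -3.1, 4.4]
gripper_width: 0.0001
grasp_force: 3.0
```

```bash
python3 k.py
```

```text
t 13.5167 n 0.0011972372953206402 up -0.007542963140146042 lat 0.0010150531393294283 Fn 6.136181107220431 Fup -0.5320730547842057 z -1.0001020893999544
```

6.1 N after 0.7 mm; I need about 0.9 mm more.

Call:
{"api": "step_arm", "payload": {"increments": "0 0 0 0 0 0.9 0;0 0 0 0 0 0 0;0 0 0 0 0 0 0"}}

```text
time: 13.77
tcp_pos: [0.4907, -0.0005, 0.0759]
tcp_rot: [-0.163, 0.826, 0.448, 0.301]
wrist_force: [-3.7, -4.4, 7.5]
gripper_width: -0.0003
grasp_force: 4.8
```

```bash
python3 k.py
```

```text
t 13.7667 n 0.00044588870492145934 up -0.007555555883210897 lat 0.001010517742477337 Fn 9.417515285397956 Fup 0.4217570554908862 z -1.0001022033102025
```

Call:
{"api": "step_arm", "payload": {"increments": "0 0 0 0 0 0.1 0;0 0 0 0 0 0 0;0 0 0 0 0 0 0;0 0 0 0 0 0 0;0 0 0 0 0 -10 0;0 0 0 0 0 -20 0;0 0 0 0 0 -30 0;0 0 0 0 0 -30 0"}}

```text
time: 14.43
tcp_pos: [0.4584, -0.0488, 0.1447]
tcp_rot: [-0.164, 0.826, 0.448, 0.3]
wrist_force: [0.9, 0.3, 0.6]
gripper_width: -0.0004
grasp_force: 0.0
```

Call:
{"api": "step_arm", "payload": {"increments": "0 0 0 0 0 -30 0;0 0 0 0 0 -20 0;0 0 0 0 0 0 0;0 0 0 0 0 0 0;0 0 0 0 0 0 0"}}

```text
time: 14.85
tcp_pos: [0.4417, -0.0753, 0.1823]
tcp_rot: [-0.163, 0.826, 0.448, 0.301]
wrist_force: [-0.2, 0.2, -0.4]
gripper_width: -0.0
grasp_force: 0.0
```

```bash
python3 k.py; python3 -c "
from h import *
cap('wrist','w4.png')"
```

```text
t 14.85 n 0.13947825562315866 up -0.007616324726468368 lat 0.0011823728316859095 Fn -0.3567692749873133 Fup -0.19901989158568908 z -1.0001015064033814
```

View pics/w4.png

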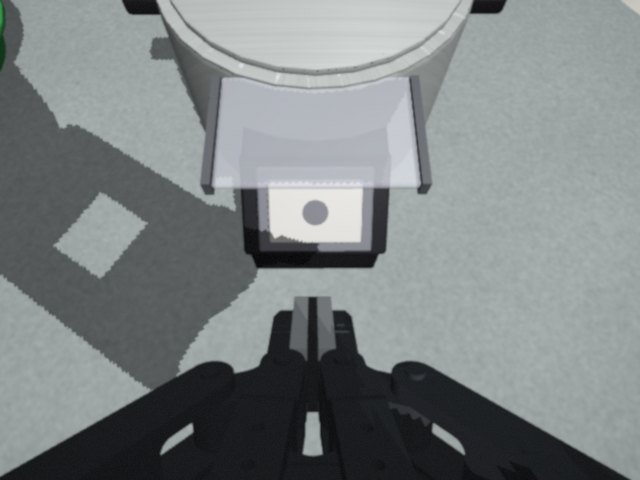

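The arm is clear, the lid is down, and the key at (315,212) is released. Handing in.

```bash
python3 -c "
from cell import finish_job
print(finish_job())"
```

```text
the job is handed in; nothing more can be done
None
```

I turned the lid clockwise to its stop, where it is locked with its bar pointing at the front panel. I then held the start key at about 9.4 N for roughly half a second and released it. The cans and carton were never approached, and the job was handed in at about 15 s; no verdict came back.

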